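Refit a gearbox cover: draw its holes into line with a drift, then fit the bolts

TASK

The gearbox's top cover has slid a few millimetres too far one way or the other between its side ledges, so its holes miss those in the flange below: push the tapered drift by hand pressure, feeling your way and never forcing it (no more than 60 N on the drift or the cover), down the single hole at one end until its collar rests on the cover and the holes are drawn into line. Then put the two flange bolts from the rack into the pair of holes at the other end, fully home, heads flat on the cover. Leave the drift standing in its hole and do not disturb the other things on the bench.

Things in the scene. Friction and masses are not known exactly. Their poses are not given: they have to be found in the camera images.
- cover: Steel cover plate 184 x 119 x 18 mm lying on the gearbox's top flange. It slides stiffly (about 12 N) along its own x, 20 mm either way, and no other way. Origin: centre of its underside. Hole for the drift at (72, 0) mm, for the bolts at (-72, 40) and (-72, -40). A brass plug stands 16 mm proud near its centre. At the start the flange's holes lie about 7 mm away along the cover's +x or -x; which way differs and is not measured.
- hole_c (a point): Point on the axis of the drift's hole, the single one at one end, at the cover's top face. Plain 18 mm through hole; the flange below has the same hole, 18 mm deep, at the start about 7 mm off along +x or -x (see cover), with 110 mm of free air under it. Same axes as cover.
- hole_b (a point): Point on the axis of one of the pair of bolt holes at the cover's top face. Plain 18 mm through hole; the flange below has the same hole, 18 mm deep, out of line until the drift is home. Same axes as cover.
- hole_d (a point): Point on the axis of the other of the pair of bolt holes at the cover's top face. Plain 18 mm through hole; the flange below has the same hole, 18 mm deep, out of line until the drift is home. Same axes as cover.
- drift_mid (a point): Mid-point on the drift's axis; steel drift hanging in the rack, z up along the axis, 0.25 kg. Round grip 22 mm thick from 27.5 to 67.5 mm above this point; collar 28 mm across from 22.5 to 27.5 mm above. Below the collar 17 mm thick for 40 mm (to 17.5 mm below this point), then a taper 30 mm long down to a 9 mm nose, 20 mm long, whose end is 67.5 mm below this point.
- bolt1_mid (a point): Mid-point on the axis of one M16 hex flange bolt hanging in the rack, head up, z along the axis. Head 24 mm across flats, 14 mm high, top 34 mm above this point; under it a washer face 34 mm across, 4 mm thick, whose underside lies 16 mm above this point. Shank 15.8 mm thick, 50 mm long, its end (5 mm lead chamfer to 11 mm) 34 mm below this point. x points to a corner of the hexagon. 0.14 kg.
- bolt2_mid (a point): Mid-point on the axis of the other M16 hex flange bolt hanging in the rack, head up, z along the axis. Head 24 mm across flats, 14 mm high, top 34 mm above this point; under it a washer face 34 mm across, 4 mm thick, whose underside lies 16 mm above this point. Shank 15.8 mm thick, 50 mm long, its end (5 mm lead chamfer to 11 mm) 34 mm below this point. x points to a corner of the hexagon. 0.14 kg.
- rack: Wooden punch rack, fixed: a board 75 x 290 mm, its top 105 mm above the bench, on two cheeks. Five 20 mm holes through it in a row along its y axis, 58 mm apart (middle one at the origin), holding drift, two bolts, eye bolt and chisel in any order. Origin: on the bench, under the middle hole.
- eyebolt: Bystander: dark eye bolt hanging in the rack, ring on top, collar 32 mm across; origin at the collar's underside. Leave alone.
- chisel: Bystander: cold chisel hanging in the rack by a rubber grommet 25 mm across, plain 15 mm round head up; origin at the grommet's underside. Leave alone.
- hammer: Bystander: hammer 280 mm long, lying on the bench. Leave alone.
- wrench: Bystander: open-ended spanner 200 mm long, lying on the bench. Leave alone.
- tin: Bystander: round lidded tin, 86 mm across, 60 mm high; origin at its underside. Leave alone.
- brush: Bystander: bench brush 220 mm long, lying on the bench. Leave alone.

How it is judged:
By the outcome, as a careful person would: the job done as asked, in the order asked, and still so for the second after the job is handed in, with the robot touching nothing.
It also fails if it takes over 72 s, if anything falls off the work surface, if the arm or the gripper's body presses on something with over 40 N, if the wrist force passes 120 N, or if a joint passes its speed limit or range.

ROBOT

A 6-joint arm with a two-finger parallel gripper is mounted at the origin on the work surface. World frame = base frame: x ahead of the robot, y to its left, z up, the work surface at z = 0. Lengths are in m, angles in rad, forces in N, time in s.
With the tool pointing down it reaches from about 0.3 to 0.775 m from the base axis. Payload 14.6 kg.
Tool frame: the origin (TCP) lies at the very end of the fingers, on their centre line; the grasp point (between the pads) lies 19 mm behind it; z points along the fingers, y is the direction in which the jaws open and shut (so a half turn about z gives the same grasp; the last joint's range is limited). The gripper opens to 94 mm and grips with 3 to 60 N. Pads are 16 mm wide; open, the fingers measure 119 mm over their backs; the gripper's body (75 mm by 177 mm) begins 78 mm behind the grasp point.
Start: joints at [1.211, 0.3, 1.521, -0, 1.321, -0.067], TCP at [0.159, 0.527, 0.205] pointing down, gripper open.
Joint ranges: [-3.03, 3.03], [-0.79, 2.21], [0.23, 2.52], [-1.04, 4.18], [0, 3.07], [-2.55, 2.55]. Speed limits (rad/s): [2.22, 2.22, 2.57, 3.14, 3.14, 3.14].

INTERFACE

Orientations are given as [roll, pitch, yaw] about the fixed x, y, z axes, in that order (R = Rz(yaw) Ry(pitch) Rx(roll)).
In Python, from station import status, camera, ctrl gives the robot as it stands. The module is installed in compiled form; this text tells all that it offers.
- The arm moves only by the shell command python3 -m jog 'ROWS' [FORCE]. ROWS is JSON, a list of rows, each a list of 7 numbers: the shift along the tool's x, y, z each as a share of 1000 mm, from -1 to 1, then the turn, a rotation vector about the tool's x, y, z each as a share of pi/2 rad, from -1 to 1, then the opening, from -1 (shut) to 1 (fully open), so that 0 is half open. A call has 1 to 20 rows; each row is the pose to reach, as a shift and turn from the pose measured when the call began, along the tool's axes at that moment; what a row does not reach only later rows make up. A row lasts 1/10 s, in which the tool goes at most 50 mm and 8.59 degrees, less where a joint would pass 70% of its speed; a pose out of reach is approached as far as the arm can. A call with a number of a shift or a turn outside -1 to 1 is refused whole. A call with a gripper value outside its range is refused whole. The fingers move at their own pace and stop on an object; FORCE is the grip in N (left out, the last holds). Time passes only in rows, so rows that repeat a pose let the fingers close. It gives the time, the measured TCP pose, the force and the opening at its end, in the units of the state.
- status.get_obs(): the state, without advancing time (a new reading comes with each control period).
- camera(name): name is "scene" or "side" or "wrist"; returns a dict with "image" (480x640x3 uint8, red, green, blue), "fx", "fy", "cx", "cy" (pixels), "world_from_camera" (4x4, takes a point from camera to world coordinates). Camera axes: x right, y down, z forward; pixel columns grow to the right and rows downward; lengths in m; the calibration is good to about 2 mm. A picture is of the moment at which its call begins. There is no depth.
- ctrl.hand_in(): hands the job in, once; it reports no verdict.
The state is a dict: "time_s": time; "qpos": joint angles; "joint_vel": joint speeds; "tau": joint torques, N m; "ee_pos": TCP position; "eef_rot": TCP orientation; "force": force on the tool from outside, world axes, zero at the start; "moment": the same for the moment, N m; "grip_width": finger opening in m.
Only numpy, scipy, OpenCV 4.12 (cv2) and the standard library are available. Lean on these libraries where they do the work, as an engineer would, in place of code of your own. Each camera call takes 0.05 s, during which the arm holds its last target.

## Working session

There is one attempt and no reset: what is moved stays moved. The work goes in short steps, Python scripts to look and compute and a shell command to move; the robot and the scene stay as the last step left them, time stands still between calls to the robot, and variables do not carry over. Pictures are saved under pics/ and viewed, and the job is handed in when it is done.

```bash
mkdir -p pics
cat > h.py <<'E'
import numpy as np, cv2
from station import status, camera, ctrl
def snap(n,f):
    c=camera(n); cv2.imwrite(f'pics/{f}.png',c['image'][:,:,::-1]); 
    np.savez(f'pics/{f}.npz',K=[c['fx'],c['fy'],c['cx'],c['cy']],T=c['world_from_camera']); return c
def load(f):
    d=np.load(f'pics/{f}.npz'); return d['K'],d['T']
def ray(f,u,v):
    K,T=load(f); d=T[:3,:3]@np.array([(u-K[2])/K[0],(v-K[3])/K[1],1]); return T[:3,3],d
def atz(f,u,v,z):
    o,d=ray(f,u,v); return o+d*(z-o[2])/d[2]
def tri(*obs):
    A=np.zeros((3,3));b=np.zeros(3)
    for f,u,v in obs:
        o,d=ray(f,u,v); d=d/np.linalg.norm(d); P=np.eye(3)-np.outer(d,d); A+=P;b+=P@o
    x=np.linalg.solve(A,b); return x,[round(float(np.linalg.norm((np.eye(3)-np.outer(d/np.linalg.norm(d),d/np.linalg.norm(d)))@(x-o))*1000),1) for o,d in [ray(*q) for q in obs]]
def proj(f,p):
    K,T=load(f); q=T[:3,:3].T@(np.array(p)-T[:3,3]); return K[0]*q[0]/q[2]+K[2],K[1]*q[1]/q[2]+K[3]
def crop(f,x0,y0,x1,y1,s,o):
    i=cv2.imread(f'pics/{f}.png')[y0:y1,x0:x1]; cv2.imwrite(f'pics/{o}.png',cv2.resize(i,None,fx=s,fy=s,interpolation=cv2.INTER_CUBIC))
E
python3 - <<'E'
from h import *
for n in ['scene','side','wrist']:
    c=snap(n,n+'0'); print(n,c['fx'],c['world_from_camera'].round(3).tolist())
o=status.get_obs(); print(o)
E
```

```text
scene 439.0640384143731 [[-0.247, 0.649, -0.72, 1.222], [0.969, 0.169, -0.181, 0.169], [0.004, -0.742, -0.67, 0.772], [0.0, 0.0, 0.0, 1.0]]
side 557.0924334884432 [[0.843, -0.298, 0.448, 0.034], [-0.538, -0.473, 0.698, -0.733], [0.004, -0.829, -0.559, 0.694], [0.0, 0.0, 0.0, 1.0]]
wrist 330.6128396488955 [[0.288, 0.933, 0.217, 0.097], [0.958, -0.28, -0.066, 0.546], [-0.001, 0.227, -0.974, 0.384], [0.0, 0.0, 0.0, 1.0]]
{'time_s': 0.15, 'qpos': array([ 1.21135512e+00,  3.00325281e-01,  1.52140318e+00, -2.42487595e-05,
        1.32071545e+00, -6.65986065e-02]), 'joint_vel': array([ 0.00149004, -0.00243938, -0.00179642,  0.00052736,  0.00228293,
        0.00081084]), 'tau': array([ 8.83140019e-04, -5.31957471e+01, -3.52827322e+01,  7.07808835e-02,
        2.35244242e-02, -1.07989383e-04]), 'ee_pos': array([0.15871222, 0.52640366, 0.20504158]), 'eef_rot': array([-3.14074172e+00, -3.32136971e-05,  2.84875605e+00]), 'force': array([-0.15254169,  0.5674367 ,  0.43244376]), 'moment': array([-0.00118656, -0.03996207, -0.02558557]), 'grip_width': 0.09410288145010098}
```

View pics/scene0.png

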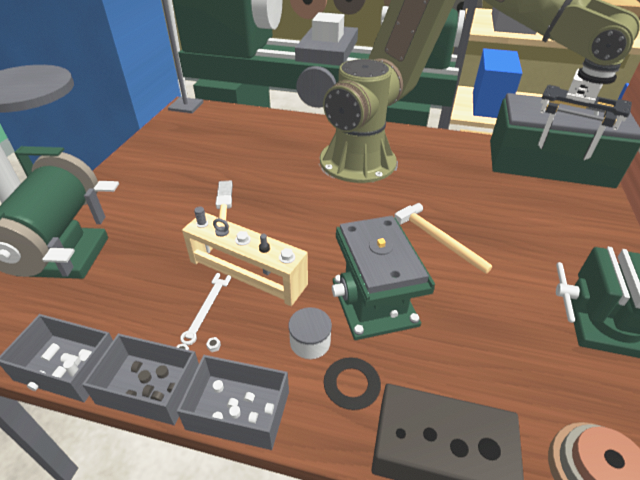

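View pics/side0.png

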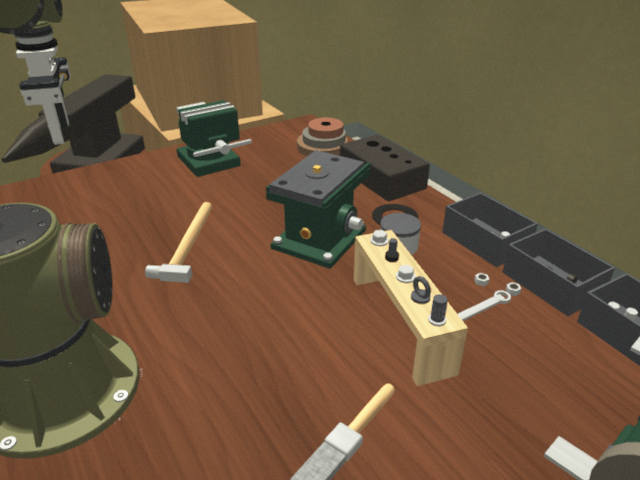

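View pics/wrist0.png

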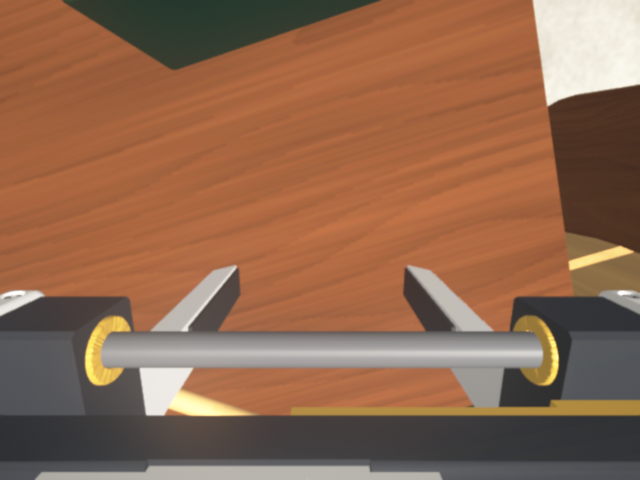

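```bash
python3 -c "
from h import *
crop('scene0',170,190,320,310,5,'s_rack');crop('scene0',325,205,445,345,5,'s_cov')
crop('side0',345,215,475,345,5,'d_rack');crop('side0',255,140,385,230,6,'d_cov')"
```

```text
(no output)
```

View pics/s_rack.png

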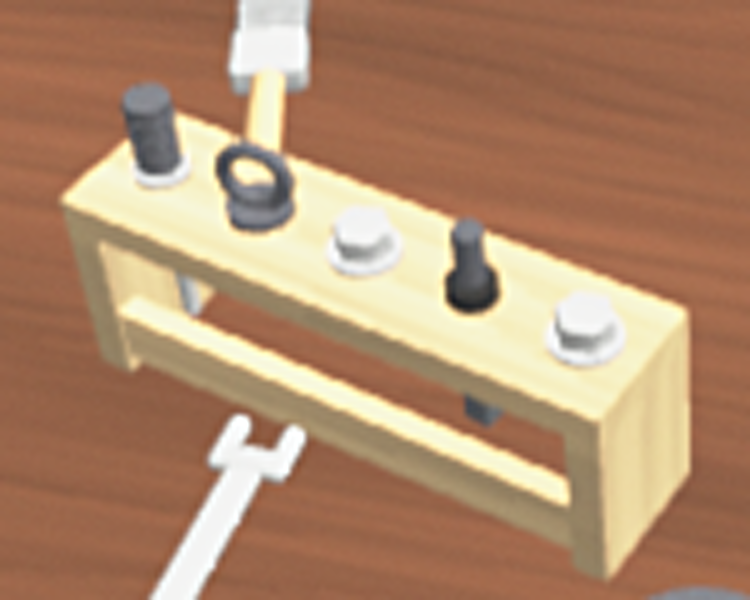

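View pics/s_cov.png

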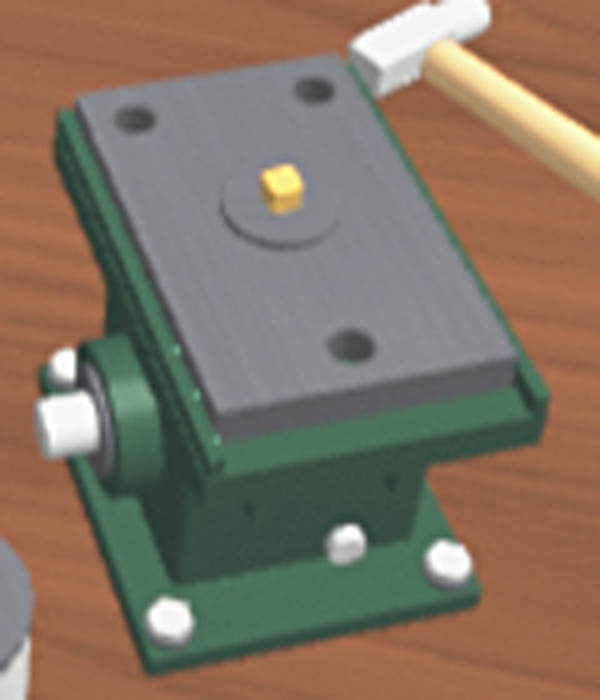

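View pics/d_rack.png

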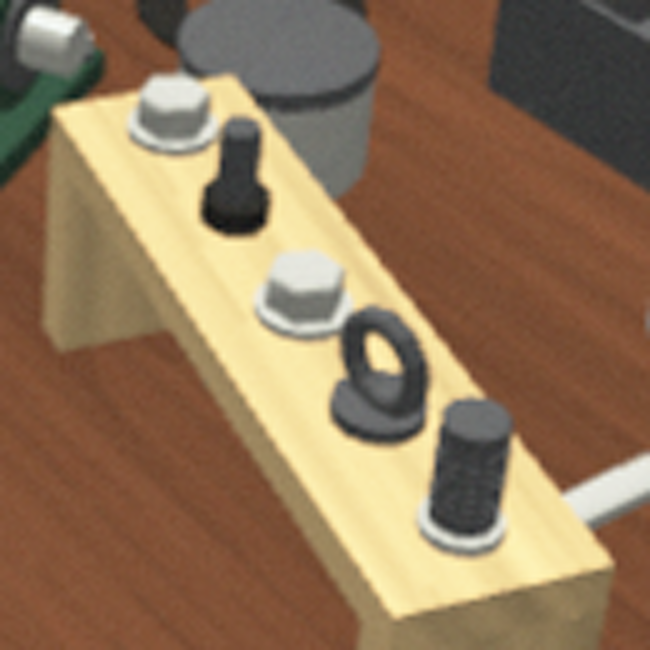

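View pics/d_cov.png

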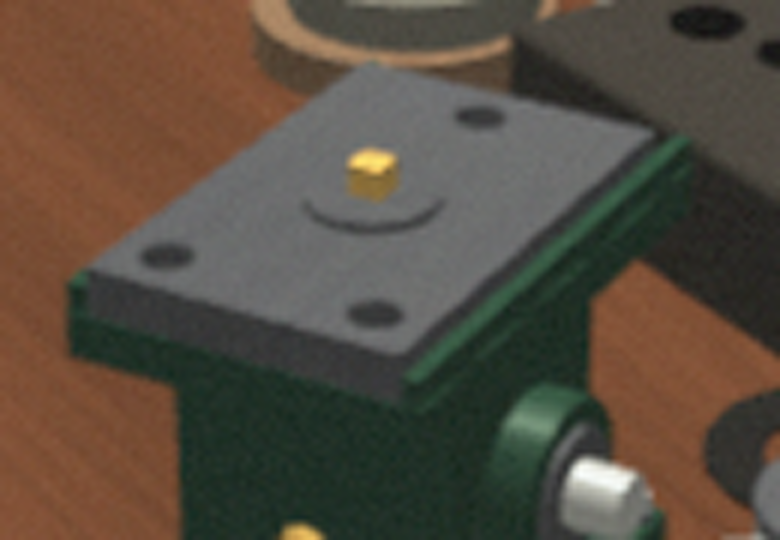

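Run:
```python
from h import *
S=lambda x,y:('scene0',325+x/5,205+y/5); D=lambda x,y:('side0',255+x/6,140+y/6)
P={}
for n,a,b in [('c',S(351,345),D(479,117)),('bL',S(135,119),D(375,314)),('bR',S(314,90),D(167,256)),('plugtop',S(282,175),D(372,158))]:
    P[n],r=tri(a,b); print(n,P[n].round(4),r)
print(np.linalg.norm(P['bL']-P['bR']),np.linalg.norm(P['c']-(P['bL']+P['bR'])/2))
S=lambda x,y:('scene0',170+x/5,190+y/5); D=lambda x,y:('side0',345+x/5,215+y/5)
for n,a,b,z in [('drifttop',S(147,93),D(479,411),.15),('b1top',S(365,222),D(306,270),.123),('b2top',S(585,309),D(176,92),.123),('chtop',S(466,226),D(242,125),.13)]:
    P[n],r=tri(a,b); print(n,P[n].round(4),r,atz(*a,z).round(4),atz(*b,z).round(4))
```

```text
c [0.6373 0.1761 0.1679] [1.4, 1.4]
bL [0.5299 0.0734 0.1675] [1.3, 1.3]
bR [0.4922 0.1438 0.1675] [1.2, 1.2]
plugtop [0.5692 0.1388 0.1854] [1.4, 1.4]
0.07979057731626787 0.14319381449643373
drifttop [ 0.5304 -0.2776  0.1518] [2.1, 2.1] [ 0.5268 -0.2774  0.15  ] [ 0.5331 -0.278   0.15  ]
b1top [ 0.5583 -0.1651  0.1225] [2.4, 2.4] [ 0.5569 -0.1633  0.123 ] [ 0.5589 -0.1679  0.123 ]
b2top [ 0.5875 -0.0539  0.1232] [2.1, 2.1] [ 0.5855 -0.0526  0.123 ] [ 0.5882 -0.056   0.123 ]
chtop [ 0.5728 -0.1102  0.1454] [1.6, 1.6] [ 0.5554 -0.116   0.13  ] [ 0.5885 -0.0944  0.13  ]
```

```bash
cat >> h.py <<'E'
from scipy.spatial.transform import Rotation as Ro
def goal(x,y,z,psi):
    o=status.get_obs(); R=Ro.from_euler('xyz',o['eef_rot']); p=R.inv().apply(np.array([x,y,z])-o['ee_pos'])
    G=Ro.from_euler('xyz',[np.pi,0,np.radians(psi)]); rv=(R.inv()*G).as_rotvec()/(np.pi/2)
    print('t',round(o['time_s'],2),'row',p.round(4),rv.round(4),'pos',o['ee_pos'].round(4),'yaw',np.degrees(o['eef_rot'][2]).round(2),'F',o['force'].round(1),'g',round(o['grip_width'],4))
E
python3 -c "
from h import *
goal(.6678,.119,.25,118.1)"
```

```text
t 0.15 row [-0.605  -0.2431 -0.0448] [-5.000e-04  2.000e-04  5.014e-01] pos [0.1587 0.5264 0.205 ] yaw 163.22 F [-0.2  0.6  0.4] g 0.0941
```

```bash
python3 -m jog '[[-0.605,-0.243,-0.045,0,0,0.5,0],[-0.605,-0.243,-0.045,0,0,0.5,0],[-0.605,-0.243,-0.045,0,0,0.5,0],[-0.605,-0.243,-0.045,0,0,0.5,0],[-0.605,-0.243,-0.045,0,0,0.5,0],[-0.605,-0.243,-0.045,0,0,0.5,0],[-0.605,-0.243,-0.045,0,0,0.5,0],[-0.605,-0.243,-0.045,0,0,0.5,0],[-0.605,-0.243,-0.045,0,0,0.5,0],[-0.605,-0.243,-0.045,0,0,0.5,0],[-0.605,-0.243,-0.045,0,0,0.5,0],[-0.605,-0.243,-0.045,0,0,0.5,0],[-0.605,-0.243,-0.045,0,0,0.5,0],[-0.605,-0.243,-0.045,0,0,0.5,0],[-0.605,-0.243,-0.045,0,0,0.5,0],[-0.605,-0.243,-0.045,0,0,0.5,0]]'; python3 -c "
from h import *
goal(.6678,.119,.25,118.1); snap('wrist','w1'); print(proj('w1',[.6373,.1761,.168]))"
```

```text
time_s: 1.75
ee_pos: [0.6672, 0.12, 0.2501]
eef_rot: [-3.141, 0.0, 2.064]
force: [-0.7, -0.2, -0.3]
grip_width: 0.0471
t 1.75 row [-0.0012  0.0001  0.0001] [-0.0007  0.0001  0.0019] pos [0.6672 0.12   0.2501] yaw 118.27 F [-0.7 -0.2 -0.3] g 0.0471
(np.float64(321.15435365639166), np.float64(166.36549483306086))
```

View pics/w1.png

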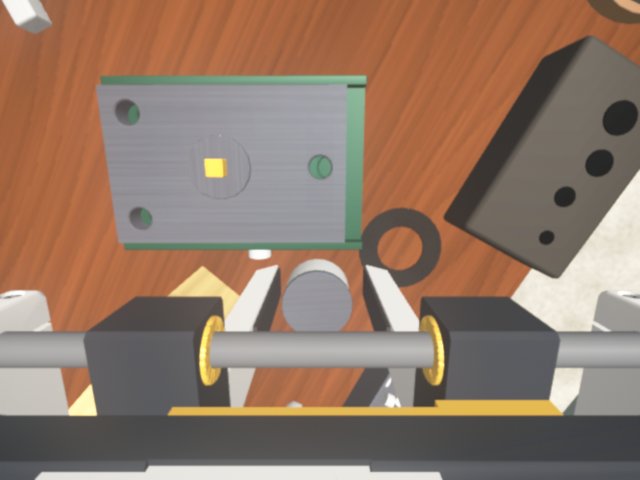

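```bash
python3 -c "
from h import *
crop('w1',295,140,345,190,12,'w1c');crop('w1',95,85,165,240,4,'w1b')"
```

```text
(no output)
```

View pics/w1c.png

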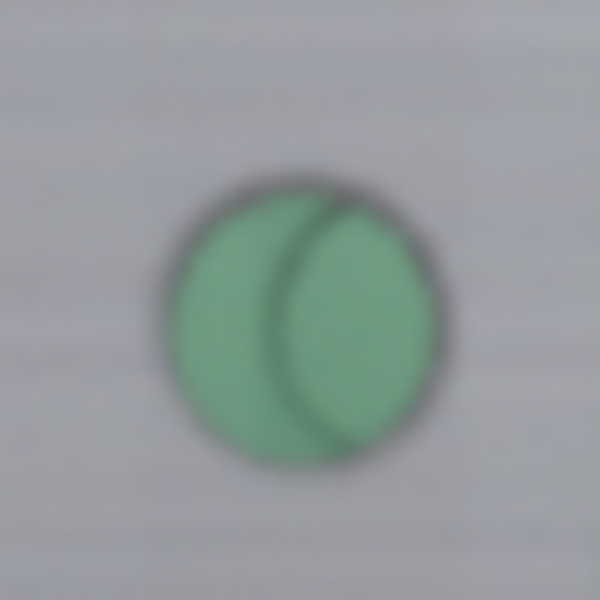

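View pics/w1b.png

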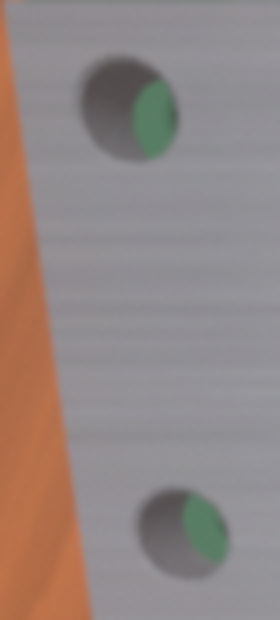

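```bash
python3 -c "
from h import *
c=atz('w1',295+303/12,140+322/12,.168); l=atz('w1',295+278/12,140+322/12,.150); r=atz('w1',295+440/12,140+322/12,.168);l2=atz('w1',295+165/12,140+322/12,.168)
ca=np.radians(28.1);e=np.array([np.cos(ca),np.sin(ca),0]);n=np.array([-e[1],e[0],0])
print(c,[(p-c)@e for p in(l,r,l2)],[(p-c)@n for p in(l,r)])
bL=atz('w1',95+130/4,85+108/4,.168);bR=atz('w1',95+183/4,85+534/4,.168);print(bL,bR,np.linalg.norm(bL-bR)); m=(bL+bR)/2; v=c-m; print(np.linalg.norm(v),np.degrees(np.arctan2(v[1],v[0])))
goal(.530,-.2776,.24,75.7)"
```

```text
[0.63685255 0.17545893 0.168     ] [np.float64(-0.0017983892617237718), np.float64(0.00880981963768454), np.float64(-0.008874931913651952)] [np.float64(-0.00016457636098567437), np.float64(3.177025002254893e-05)]
[0.49155984 0.14248341 0.168     ] [0.52953386 0.07184387 0.168     ] 0.08019956867426987
0.14358752448198675 28.400720701319674
t 1.8 row [-0.2854 -0.3093  0.0107] [-3.000e-04  4.000e-04  4.733e-01] pos [0.667  0.1203 0.2504] yaw 118.3 F [-0.8  0.  -0.8] g 0.0472
```

```bash
python3 -m jog '[[-0.285,-0.309,0.01,0,0,0.473,0],[-0.285,-0.309,0.01,0,0,0.473,0],[-0.285,-0.309,0.01,0,0,0.473,0],[-0.285,-0.309,0.01,0,0,0.473,0],[-0.285,-0.309,0.01,0,0,0.473,0],[-0.285,-0.309,0.01,0,0,0.473,0],[-0.285,-0.309,0.01,0,0,0.473,0],[-0.285,-0.309,0.01,0,0,0.473,0],[-0.285,-0.309,0.01,0,0,0.473,0],[-0.285,-0.309,0.01,0,0,0.473,0],[-0.285,-0.309,0.01,0,0,0.473,0]]'; python3 -c "
from h import *
goal(.530,-.2776,.112,75.7); snap('wrist','w2'); print(proj('w2',[.5304,-.2776,.15]),proj('w2',[.5583,-.1651,.123]))"
```

```text
time_s: 2.9
ee_pos: [0.5302, -0.2759, 0.2411]
eef_rot: [3.141, 0.001, 1.322]
force: [0.5, 0.6, 0.3]
grip_width: 0.0469
t 2.9 row [-1.700e-03  1.000e-04  1.292e-01] [0.0002 0.0004 0.0008] pos [ 0.5302 -0.2759  0.2411] yaw 75.77 F [0.5 0.6 0.3] g 0.0469
(np.float64(321.6093507956528), np.float64(245.79526012929517)) (np.float64(320.9880409797313), np.float64(104.6088969201978))
```

View pics/w2.png

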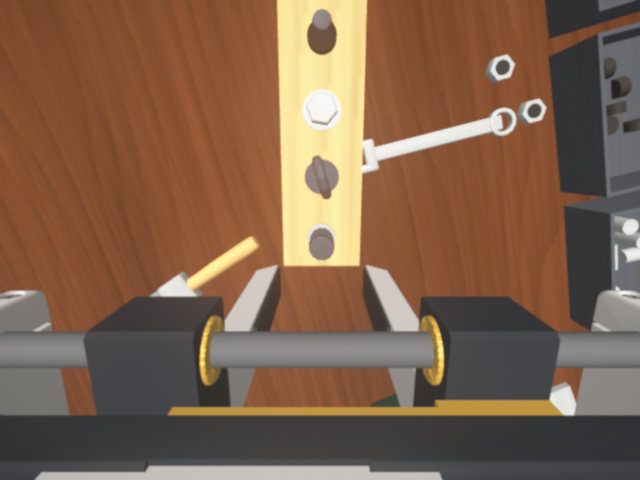

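```bash
python3 -c "
from h import *
crop('w2',295,80,350,265,4,'w2c');crop('w2',295,82,350,132,12,'w2b')"
```

```text
(no output)
```

View pics/w2c.png

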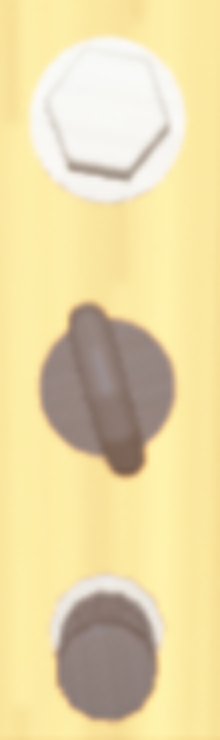

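View pics/w2b.png

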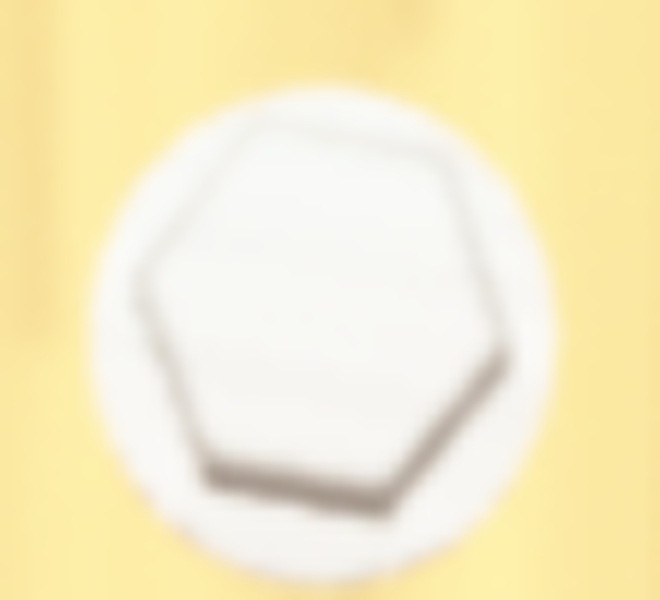

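```bash
python3 -c "
from h import *
print(atz('w2',321.6,247.8,.15),atz('w2',295+323/12,82+309/12,.123))
print(tri(('w2',321.6,247.8),('scene0',170+147/5,190+93/5),('side0',345+479/5,215+411/5)))
print(tri(('w2',295+323/12,82+309/12),('scene0',170+365/5,190+222/5),('side0',345+306/5,215+270/5)))
goal(.530,-.2790,.112,75.7);"
```

```text
[ 0.52996494 -0.27928949  0.15      ] [ 0.55845048 -0.16770172  0.123     ]
(array([ 0.53011564, -0.27814204,  0.15194248]), [0.6, 2.4, 1.9])
(array([ 0.55815142, -0.16611001,  0.12246203]), [1.5, 3.1, 1.7])
t 2.95 row [-0.0035  0.0003  0.1292] [0.0003 0.0004 0.0013] pos [ 0.5305 -0.2755  0.2412] yaw 75.82 F [0.6 0.4 0.5] g 0.0469
```

```bash
python3 -m jog '[[-0.003,0,0.05,0,0,0,0],[-0.003,0,0.095,0,0,0,0],[-0.003,0,0.115,0,0,0,0],[-0.003,0,0.128,0,0,0,0],[-0.003,0,0.128,0,0,0,0],[-0.003,0,0.128,0,0,0,0],[-0.003,0,0.128,0,0,0,-0.6],[-0.003,0,0.128,0,0,0,-0.6],[-0.003,0,0.128,0,0,0,-0.6],[-0.003,0,0.128,0,0,0,-0.6],[-0.003,0,0.128,0,0,0,-0.6]]' 45; python3 -c "
from h import *
goal(.530,-.2788,.212,75.7)"
```

```text
time_s: 4.05
ee_pos: [0.5299, -0.2786, 0.1136]
eef_rot: [3.141, 0.001, 1.323]
force: [-1.0, 0.9, 4.3]
grip_width: 0.0212
t 4.05 row [-0.0002  0.0002 -0.0984] [0.0006 0.0005 0.0013] pos [ 0.5299 -0.2786  0.1136] yaw 75.81 F [-1.   0.9  4.3] g 0.0212
```

```bash
python3 -m jog '[[0,0,-0.03,0,0,0,-0.8],[0,0,-0.06,0,0,0,-0.8],[0,0,-0.1,0,0,0,-0.8],[0,0,-0.14,0,0,0,-0.8],[0,0,-0.18,0,0,0,-0.8],[0,0,-0.2,0,0,0,-0.8],[0,0,-0.2,0,0,0,-0.8]]' 45; python3 -c "
from h import *
goal(.6401,.1774,.30,118.1)
snap('scene','s3');snap('side','d3')"
```

```text
time_s: 4.75
ee_pos: [0.5303, -0.2787, 0.3162]
eef_rot: [3.136, 0.002, 1.323]
force: [0.6, -0.4, -3.7]
grip_width: 0.0212
t 4.75 row [ 0.4692 -0.0054  0.0152] [ 0.0027  0.0025 -0.4699] pos [ 0.5303 -0.2787  0.3162] yaw 75.81 F [ 0.6 -0.4 -3.7] g 0.0212
```

```bash
python3 -m jog '[[0.469,-0.005,0.01,0.002,0.001,-0.47,-0.8],[0.469,-0.005,0.01,0.002,0.001,-0.47,-0.8],[0.469,-0.005,0.01,0.002,0.001,-0.47,-0.8],[0.469,-0.005,0.01,0.002,0.001,-0.47,-0.8],[0.469,-0.005,0.01,0.002,0.001,-0.47,-0.8],[0.469,-0.005,0.01,0.002,0.001,-0.47,-0.8],[0.469,-0.005,0.01,0.002,0.001,-0.47,-0.8],[0.469,-0.005,0.01,0.002,0.001,-0.47,-0.8],[0.469,-0.005,0.01,0.002,0.001,-0.47,-0.8],[0.469,-0.005,0.01,0.002,0.001,-0.47,-0.8],[0.469,-0.005,0.01,0.002,0.001,-0.47,-0.8],[0.469,-0.005,0.01,0.002,0.001,-0.47,-0.8],[0.469,-0.005,0.01,0.002,0.001,-0.47,-0.8]]'; python3 -c "
from h import *
goal(.6401,.1774,.27,118.1)
snap('scene','s3');snap('side','d3');
for f in('s3','d3'): print(proj(f,[.6370,.1757,.168]),proj(f,[.6401,.1774,.205]),proj(f,[.6401,.1774,.36]))
crop('s3',330,130,450,330,3,'s3c');crop('d3',255,40,405,240,3,'d3c')"
```

```text
time_s: 6.15
ee_pos: [0.6396, 0.1763, 0.3011]
eef_rot: [-3.137, -0.003, 2.06]
force: [-0.4, -0.1, -2.3]
grip_width: 0.0214
t 6.15 row [0.0006 0.0011 0.0311] [-0.0027 -0.0019 -0.0007] pos [0.6396 0.1763 0.3011] yaw 118.04 F [-0.4 -0.1 -2.3] g 0.0214
(np.float64(394.4171157857366), np.float64(274.25520657494496)) (np.float64(397.6999732119504), np.float64(261.6726448684691)) (np.float64(410.45369882823235), np.float64(192.50916223727924))
(np.float64(334.30585139181466), np.float64(159.19846768108914)) (np.float64(335.30286688517333), np.float64(142.65461471787984)) (np.float64(336.34263900153485), np.float64(69.43237160145))
```

View pics/s3c.png

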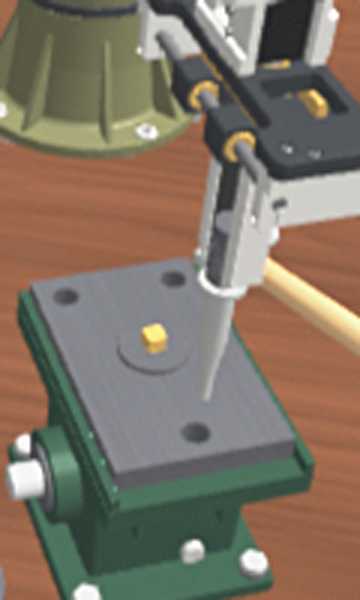

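View pics/d3c.png

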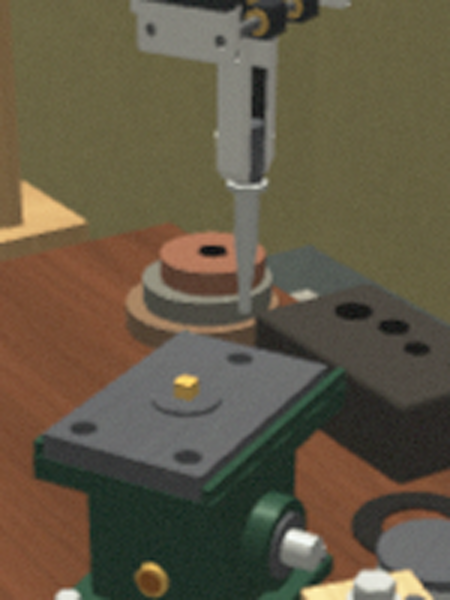

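```bash
python3 -c "
from h import *
crop('s3',375,205,425,295,8,'s3d');crop('d3',310,90,360,170,8,'d3d')"
```

```text
(no output)
```

View pics/s3d.png

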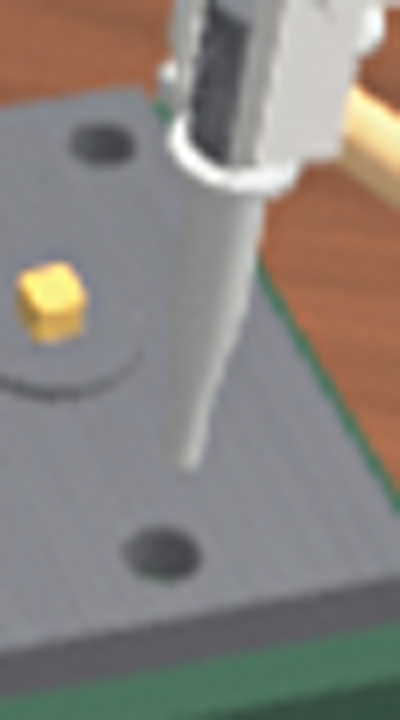

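View pics/d3d.png

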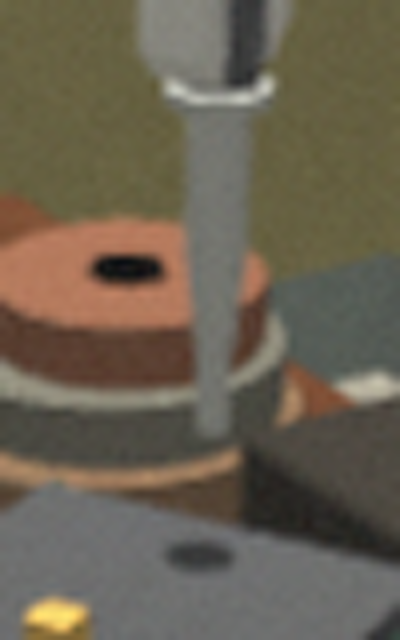

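```bash
python3 -c "
from h import *
t=tri(('s3',398.75,262.9),('d3',336.5,144.1)); c=tri(('s3',395.4,274.4),('d3',335.1,159.5))
k=tri(('s3',375+234/8,205+168/8),('d3',310+219/8,90+92/8))
print(t,c,k); d=t[0]-c[0]; a=np.radians(28.2); print('along',d[0]*np.cos(a)+d[1]*np.sin(a),'perp',-d[0]*np.sin(a)+d[1]*np.cos(a))
print(proj('s3',[.6396,.1763,.2025]),proj('d3',[.6396,.1763,.2025]))
goal(.6401,.1774,.27,118.1)"
```

```text
(array([0.6419861 , 0.17836371, 0.20217936]), [1.9, 1.9]) (array([0.63814476, 0.17652841, 0.16765079]), [1.5, 1.5]) (array([0.64409886, 0.1774976 , 0.29397644]), [0.3, 0.3])
along 0.004252656992617352 perp -0.000197772367058587
(np.float64(396.9463867397364), np.float64(262.34281795995565)) (np.float64(335.37532504900537), np.float64(143.98263116214167))
t 6.25 row [0.0007 0.001  0.0319] [-0.002  -0.0018 -0.0009] pos [0.6397 0.1763 0.3019] yaw 118.02 F [-1.1 -0.5 -2. ] g 0.0214
```

```bash
python3 -m jog '[[0,0,0.02,-0.002,-0.002,0,-0.8],[0,0,0.03,-0.002,-0.002,0,-0.8],[0,0,0.038,-0.002,-0.002,0,-0.8],[0,0,0.044,-0.002,-0.002,0,-0.8],[0,0,0.048,-0.002,-0.002,0,-0.8],[0,0,0.048,-0.002,-0.002,0,-0.8]]'; python3 -c "
from h import *
goal(.6401,.1774,.25,118.1)
snap('scene','s4');snap('side','d4')
crop('s4',375,205,425,295,8,'s4d');crop('d4',310,90,360,170,8,'d4d')"
```

```text
time_s: 6.85
ee_pos: [0.6394, 0.1763, 0.2536]
eef_rot: [-3.141, 0.0, 2.06]
force: [-0.2, -0.3, -3.7]
grip_width: 0.0216
t 6.85 row [0.0006 0.0011 0.0036] [-0.0003  0.0001 -0.0009] pos [0.6394 0.1763 0.2536] yaw 118.02 F [-0.2 -0.3 -3.7] g 0.0216
```

View pics/s4d.png

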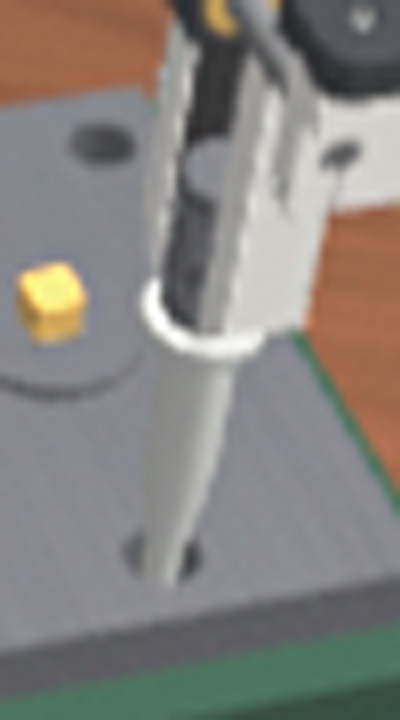

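View pics/d4d.png

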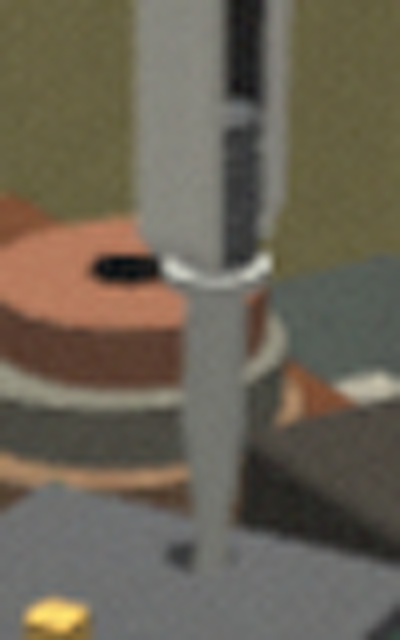

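```bash
python3 -m jog '[[0,0,0.003,0,0,0,-0.8],[0,0,0.005,0,0,0,-0.8],[0,0,0.007,0,0,0,-0.8],[0,0,0.009,0,0,0,-0.8],[0,0,0.009,0,0,0,-0.8]]'; python3 -c "
from h import *
goal(.6401,.1774,.24,118.1)"
```

```text
time_s: 7.45
ee_pos: [0.6395, 0.1764, 0.2449]
eef_rot: [-3.141, 0.0, 2.06]
force: [0.3, -0.6, -2.6]
grip_width: 0.0218
t 7.45 row [0.0006 0.001  0.0049] [-0.0001  0.0002 -0.0008] pos [0.6395 0.1764 0.2449] yaw 118.03 F [ 0.3 -0.6 -2.6] g 0.0218
```

```bash
python3 -m jog '[[0,0,0.003,0,0,0,-0.8],[0,0,0.006,0,0,0,-0.8],[0,0,0.008,0,0,0,-0.8],[0,0,0.008,0,0,0,-0.8]]'; python3 -c "
from h import *
goal(.6401,.1774,.24,118.1)"
```

```text
time_s: 7.85
ee_pos: [0.6393, 0.1764, 0.2364]
eef_rot: [-3.141, 0.0, 2.06]
force: [-1.3, 0.4, -3.2]
grip_width: 0.0214
t 7.85 row [ 0.0005  0.0012 -0.0036] [-0.0006  0.     -0.0008] pos [0.6393 0.1764 0.2364] yaw 118.03 F [-1.3  0.4 -3.2] g 0.0214
```

```bash
python3 -m jog '[[0,0,0.003,0,0,0,-0.8],[0,0,0.006,0,0,0,-0.8],[0,0.0005,0.009,0,0,0,-0.8],[0,0.0005,0.009,0,0,0,-0.8]]'; python3 -c "
from h import *
goal(.6401,.1774,.24,118.1); print(Ro.from_euler('xyz',status.get_obs()['eef_rot']).inv().apply(status.get_obs()['force']))"
```

```text
time_s: 8.25
ee_pos: [0.639, 0.1765, 0.2271]
eef_rot: [-3.139, -0.001, 2.06]
force: [-7.4, -1.2, 0.3]
grip_width: 0.0212
t 8.25 row [ 0.0003  0.0013 -0.0129] [-0.002  -0.0003 -0.0008] pos [0.639  0.1765 0.2271] yaw 118.03 F [-7.4 -1.2  0.3] g 0.0212
[ 2.39404871 -7.11853395 -0.25731945]
```

```bash
python3 -m jog '[[0,0.0006,0.002,0,0,0,-0.8],[0,0.001,0.004,0,0,0,-0.8],[0,0.0014,0.006,0,0,0,-0.8],[0,0.0016,0.008,0,0,0,-0.8],[0,0.0016,0.008,0,0,0,-0.8]]'; python3 -c "
from h import *
goal(.6401,.1774,.24,118.1); print(Ro.from_euler('xyz',status.get_obs()['eef_rot']).inv().apply(status.get_obs()['force']))"
```

```text
time_s: 8.75
ee_pos: [0.6398, 0.1772, 0.2196]
eef_rot: [-3.137, -0.001, 2.06]
force: [-8.8, -2.5, 6.1]
grip_width: 0.0215
t 8.75 row [ 0.      0.0003 -0.0204] [-0.0026 -0.0006 -0.0007] pos [0.6398 0.1772 0.2196] yaw 118.04 F [-8.8 -2.5  6.1] g 0.0215
[ 1.92505635 -9.00524008 -6.03581722]
```

```bash
python3 -m jog '[[0,0.0006,0.002,0,0,0,-0.8],[0,0.001,0.004,0,0,0,-0.8],[0,0.0014,0.006,0,0,0,-0.8],[0,0.0016,0.008,0,0,0,-0.8],[0,0.0018,0.010,0,0,0,-0.8],[0,0.0018,0.010,0,0,0,-0.8]]'; python3 -c "
from h import *
goal(.6401,.1774,.24,118.1); print(Ro.from_euler('xyz',status.get_obs()['eef_rot']).inv().apply(status.get_obs()['force']))"
```

```text
time_s: 9.35
ee_pos: [0.6407, 0.178, 0.2098]
eef_rot: [-3.136, -0.001, 2.06]
force: [-8.3, -0.5, 4.7]
grip_width: 0.0213
t 9.35 row [-0.0002 -0.001  -0.0301] [-0.0035 -0.0009 -0.0006] pos [0.6407 0.178  0.2098] yaw 118.04 F [-8.3 -0.5  4.7] g 0.0213
[ 3.47003323 -7.53550104 -4.68895853]
```

```bash
python3 -m jog '[[0,0.0006,0.003,0,0,0,-0.8],[0,0.001,0.006,-0.001,0,0,-0.8],[0,0.0014,0.009,-0.001,0,0,-0.8],[0,0.0018,0.012,-0.002,0,0,-0.8],[0,0.0018,0.012,-0.002,0,0,-0.8]]'; python3 -c "
from h import *
goal(.6401,.1774,.24,118.1); print(Ro.from_euler('xyz',status.get_obs()['eef_rot']).inv().apply(status.get_obs()['force']))"
```

```text
time_s: 9.85
ee_pos: [0.6417, 0.1788, 0.1979]
eef_rot: [-3.138, -0.002, 2.06]
force: [-6.9, -1.0, 2.3]
grip_width: 0.0214
t 9.85 row [-0.0004 -0.0022 -0.0421] [-0.0022 -0.0011 -0.0006] pos [0.6417 0.1788 0.1979] yaw 118.04 F [-6.9 -1.   2.3] g 0.0214
[ 2.39894528 -6.56173813 -2.315681  ]
```

```bash
python3 -m jog '[[0,0.0003,0.003,0,0,0,-0.8],[0,0.0004,0.006,-0.001,0,0,-0.8],[0,0.0005,0.009,-0.001,0,0,-0.8],[0,0.0005,0.012,-0.001,0,0,-0.8],[0,0.0005,0.012,-0.001,0,0,-0.8]]'; python3 -c "
from h import *
goal(.6401,.1774,.24,118.1); print(Ro.from_euler('xyz',status.get_obs()['eef_rot']).inv().apply(status.get_obs()['force']))
snap('scene','s5');snap('side','d5')
crop('s5',325,175,445,325,4,'s5d');crop('d5',255,90,385,230,4,'d5d')"
```

```text
time_s: 10.35
ee_pos: [0.6417, 0.1789, 0.186]
eef_rot: [-3.139, -0.002, 2.06]
force: [-6.2, -0.8, 1.4]
grip_width: 0.0214
t 10.35 row [-0.0004 -0.0023 -0.0539] [-0.0016 -0.0012 -0.0006] pos [0.6417 0.1789 0.186 ] yaw 118.04 F [-6.2 -0.8  1.4] g 0.0214
[ 2.26399584 -5.86496774 -1.37546629]
```

View pics/s5d.png

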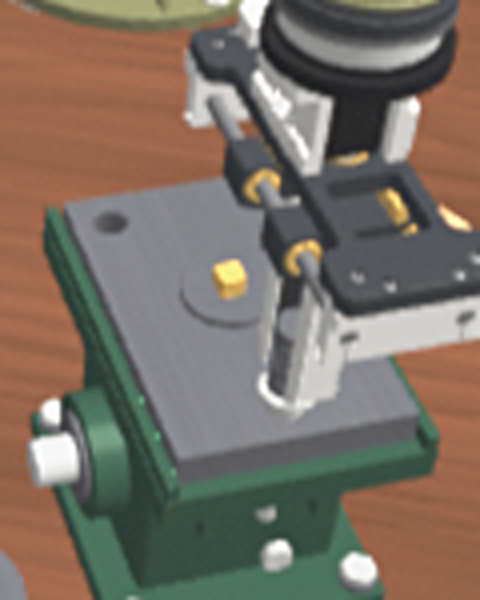

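View pics/d5d.png

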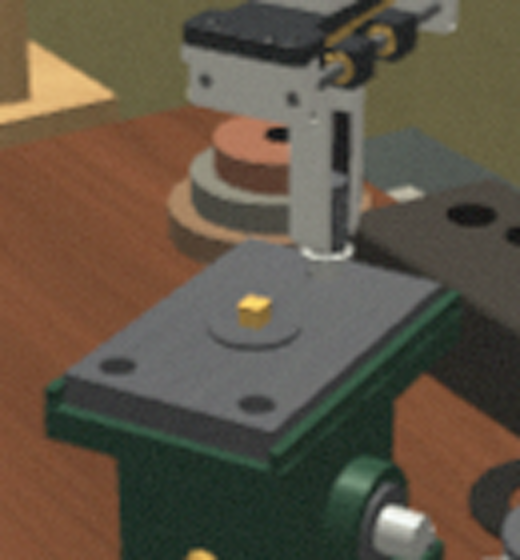

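```bash
python3 -m jog '[[0,0,0.003,-0.001,0,0,-0.8],[0,0,0.006,-0.001,0,0,-0.8],[0,0,0.008,-0.001,0,0,-0.8],[0,0,0.009,-0.001,0,0,-0.8],[0,0,0.0095,-0.001,0,0,-0.8]]'; python3 -c "
from h import *
goal(.6401,.1774,.1766,118.1); print(Ro.from_euler('xyz',status.get_obs()['eef_rot']).inv().apply(status.get_obs()['force']))"
```

```text
time_s: 10.95
ee_pos: [0.6416, 0.1789, 0.1772]
eef_rot: [-3.141, -0.002, 2.06]
force: [-6.6, -2.0, 6.5]
grip_width: 0.0211
t 10.95 row [-0.0006 -0.0021  0.0006] [-0.0005 -0.0011 -0.0006] pos [0.6416 0.1789 0.1772] yaw 118.04 F [-6.6 -2.   6.5] g 0.0211
[ 1.36157766 -6.74719581 -6.47346735]
```

```bash
python3 -m jog '[[0,0,0.001,0,0,0,-0.8],[0,0,0.002,0,0,0,-0.8],[0,0,0.002,0,0,0,-0.8]]'; python3 -c "
from h import *
goal(.6401,.1774,.1766,118.1); print(Ro.from_euler('xyz',status.get_obs()['eef_rot']).inv().apply(status.get_obs()['force']))"
```

```text
time_s: 11.25
ee_pos: [0.6417, 0.1789, 0.1766]
eef_rot: [3.141, -0.001, 2.06]
force: [-8.1, -1.6, 9.4]
grip_width: 0.0215
t 11.25 row [-0.0006 -0.0021  0.    ] [ 0.0002 -0.0009 -0.0006] pos [0.6417 0.1789 0.1766] yaw 118.05 F [-8.1 -1.6  9.4] g 0.0215
[ 2.43785325 -7.88735557 -9.38626355]
```

```bash
python3 -m jog '[[0,0,0.002,0,0,0,-0.8],[0,0,0.004,0,0,0,-0.8],[0,0,0.004,0,0,0,-0.8]]'; python3 -c "
from h import *
goal(.6401,.1774,.1766,118.1); print(Ro.from_euler('xyz',status.get_obs()['eef_rot']).inv().apply(status.get_obs()['force']))"
```

```text
time_s: 11.55
ee_pos: [0.6422, 0.1792, 0.1765]
eef_rot: [3.137, -0.0, 2.06]
force: [-11.3, -1.8, 23.3]
grip_width: 0.0211
t 11.55 row [-0.0006 -0.0027 -0.0001] [ 0.003  -0.0001 -0.0005] pos [0.6422 0.1792 0.1765] yaw 118.06 F [-11.3  -1.8  23.3] g 0.0211
[  3.74628199 -10.68147189 -23.31093019]
```

```bash
python3 -m jog '[[0,-0.001,-0.002,0,0,0,-0.8],[0,-0.001,-0.002,0,0,0,-0.3],[0,-0.001,-0.002,0,0,0,0],[0,-0.001,-0.002,0,0,0,0],[0,-0.001,-0.03,0,0,0,0],[0,-0.001,-0.07,0,0,0,0],[0,-0.001,-0.1,0,0,0,0],[0,-0.001,-0.1,0,0,0,0]]'; python3 -c "
from h import *
goal(.5584,-.1672,.24,97);snap('scene','s6');snap('side','d6')
crop('s6',325,195,445,325,5,'s6d');crop('d6',255,110,385,230,5,'d6d')
print(proj('s6',[.6422,.1792,.168]))"
```

```text
time_s: 12.35
ee_pos: [0.642, 0.1787, 0.2812]
eef_rot: [3.13, 0.002, 2.06]
force: [0.2, 0.4, -1.5]
grip_width: 0.0467
t 12.35 row [-0.2659 -0.2369  0.0389] [ 0.0076 -0.0003  0.2339] pos [0.642  0.1787 0.2812] yaw 118.05 F [ 0.2  0.4 -1.5] g 0.0467
(np.float64(395.9670050136932), np.float64(276.57586922778717))
```

View pics/s6d.png

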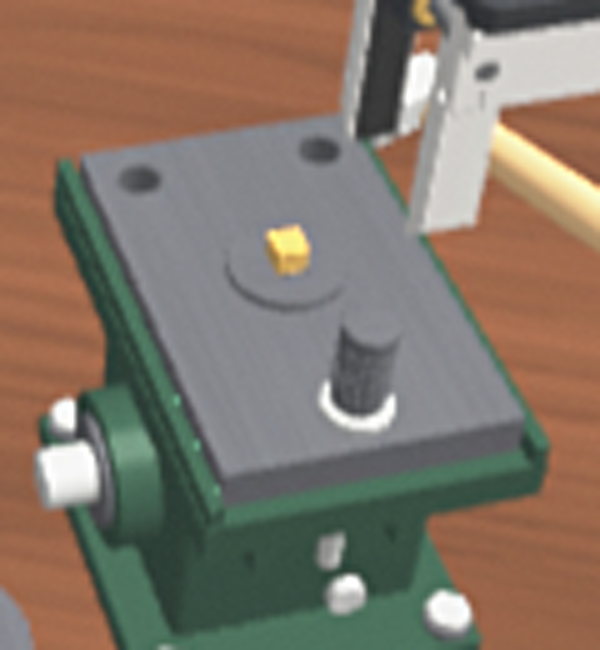

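View pics/d6d.png

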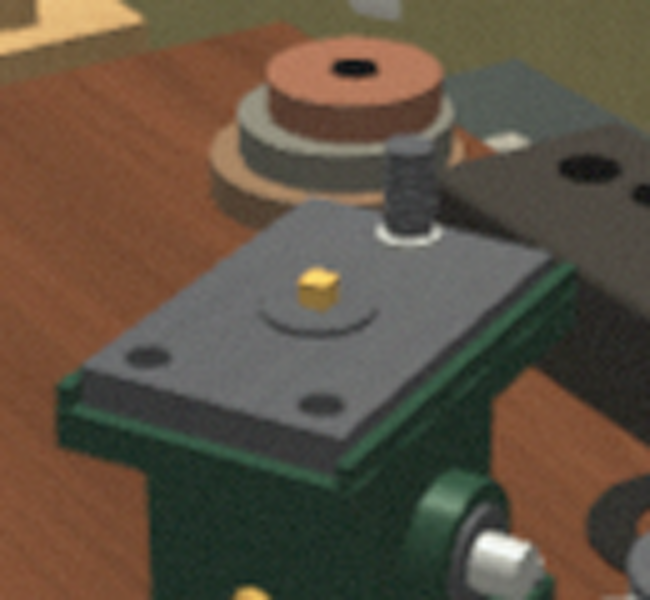

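```bash
python3 -c "
from h import *
goal(.525,.047,.26,97)"
```

```text
t 12.45 row [-0.0615 -0.1643  0.0152] [ 0.003  -0.0007  0.2339] pos [0.641  0.1785 0.2761] yaw 118.05 F [ 0.5  0.4 -0.8] g 0.0473
```

```bash
python3 -m jog '[[-0.0615,-0.164,0,0.003,-0.001,0.234,0],[-0.0615,-0.164,0.015,0.003,-0.001,0.234,0],[-0.0615,-0.164,0.015,0.003,-0.001,0.234,0],[-0.0615,-0.164,0.015,0.003,-0.001,0.234,0],[-0.0615,-0.164,0.015,0.003,-0.001,0.234,0],[-0.0615,-0.164,0.015,0.003,-0.001,0.234,0],[-0.0615,-0.164,0.015,0.003,-0.001,0.234,0]]'; python3 -c "
from h import *
snap('wrist','w7');goal(.5584,-.1672,.2,97);
crop('w7',200,60,400,260,4,'w7d')"
```

```text
time_s: 13.15
ee_pos: [0.5256, 0.0477, 0.2595]
eef_rot: [-3.141, 0.0, 1.694]
force: [1.0, -0.1, -0.6]
grip_width: 0.0469
t 13.2 row [-0.2174  0.0062  0.0596] [-0.0005  0.0002  0.0005] pos [0.5257 0.0478 0.2596] yaw 97.05 F [ 0.5 -0.1 -0.5] g 0.0472
```

View pics/w7d.png

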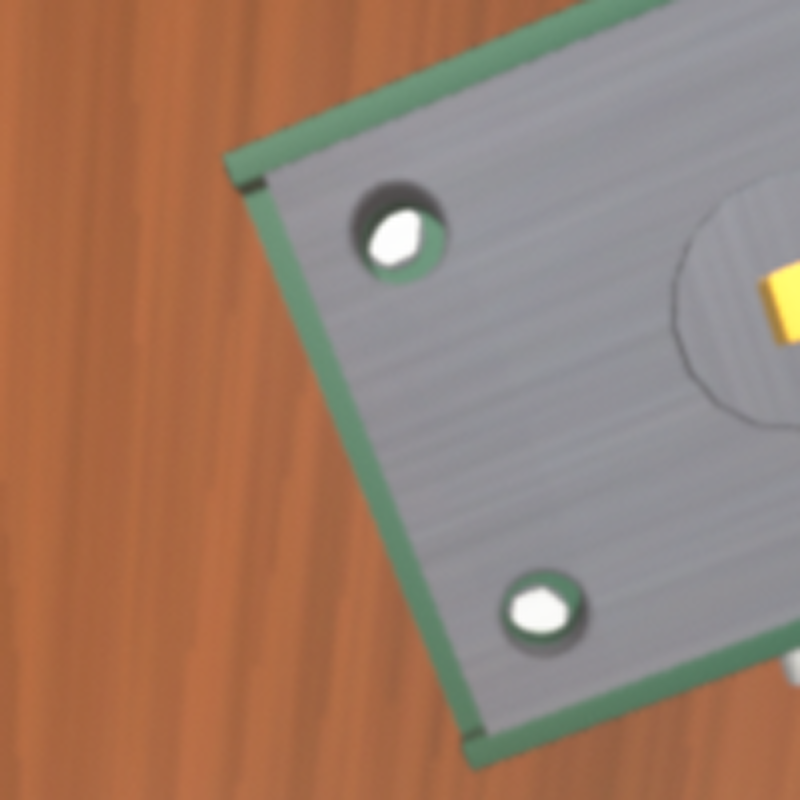

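```bash
python3 -c "
from h import *
R=atz('w7',200+399/4,60+233/4,.168);L=atz('w7',200+543/4,60+613/4,.168);print(R,L,np.linalg.norm(R-L))
print(tri(('w7',299.75,118.25),('s6',325+320/5,195+150/5),('d6',255+148/5,110+357/5)))
print(tri(('w7',335.75,213.25),('s6',325+140/5,195+180/5),('d6',255+321/5,110+405/5)))
"
```

```text
[0.49709777 0.14492425 0.168     ] [0.53461684 0.07490393 0.168     ] 0.07943882148316248
(array([0.49743429, 0.14610673, 0.16738671]), [1.2, 1.8, 1.1])
(array([0.53513801, 0.0758042 , 0.16730241]), [1.1, 1.7, 1.1])
```

```bash
python3 -m jog '[[-0.217,0.006,0,0,0,0,0],[-0.217,0.006,0,0,0,0,0],[-0.217,0.006,0.02,0,0,0,0],[-0.217,0.006,0.04,0,0,0,0],[-0.217,0.006,0.05,0,0,0,0],[-0.217,0.006,0.05,0,0,0,0],[-0.217,0.006,0.05,0,0,0,0]]'; python3 -c "
from h import *
snap('wrist','w8');goal(.5584,-.1672,.111,97);
print(proj('w8',[.5584,-.1672,.123]))"
```

```text
time_s: 13.9
ee_pos: [0.5585, -0.1662, 0.2092]
eef_rot: [-3.14, -0.0, 1.694]
force: [-0.7, 0.4, 0.1]
grip_width: 0.0466
t 13.95 row [-0.0014 -0.0005  0.0991] [-0.0002  0.0002  0.0012] pos [ 0.5587 -0.1658  0.2101] yaw 97.11 F [-0.4  0.7 -0.2] g 0.0471
(np.float64(320.6792713152115), np.float64(246.4317670965786))
```

View pics/w8.png

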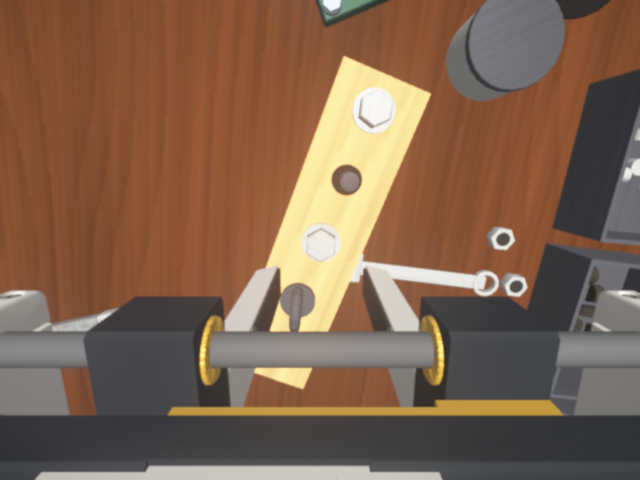

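```bash
python3 -c "
from h import *
i=cv2.imread('pics/w8.png'); a=cv2.resize(i[220:270,295:345],(500,500),interpolation=2);b=cv2.resize(i[85:135,350:400],(500,500),interpolation=2);cv2.imwrite('pics/w8c.png',np.hstack([a,b])[:, :800])
cv2.imwrite('pics/w8c.png',cv2.resize(np.hstack([a,b]),(800,400)))"
```

```text
(no output)
```

View pics/w8c.png

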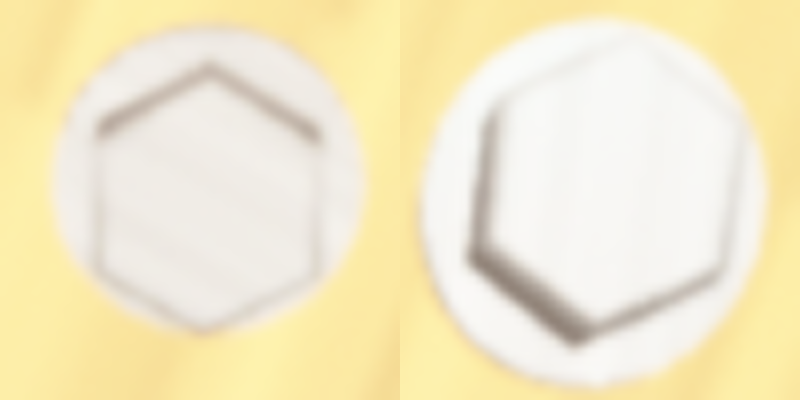

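```bash
python3 -m jog '[[-0.001,-0.0005,0.04,0,0,0,0],[-0.001,-0.0005,0.075,0,0,0,0],[-0.001,-0.0005,0.092,0,0,0,0],[-0.001,-0.0005,0.098,0,0,0,0],[-0.001,-0.0005,0.098,0,0,0,0],[-0.001,-0.0005,0.098,0,0,0,-0.6],[-0.001,-0.0005,0.098,0,0,0,-0.6],[-0.001,-0.0005,0.098,0,0,0,-0.6],[-0.001,-0.0005,0.098,0,0,0,-0.6],[-0.001,-0.0005,0.098,0,0,0,-0.6]]' 45; python3 -c "
from h import *
goal(.5584,-.1672,.111,97);
print(atz('w8',376.2,108,.123),tri(('w8',376.2,108),('scene0',287,251.8),('side0',345+176/5,215+92/5)))"
```

```text
time_s: 14.95
ee_pos: [0.5586, -0.1669, 0.113]
eef_rot: [3.141, 0.001, 1.695]
force: [-0.3, 1.3, 5.5]
grip_width: 0.0238
t 14.95 row [-0.0002 -0.0003  0.002 ] [0.0004 0.0005 0.0012] pos [ 0.5586 -0.1669  0.113 ] yaw 97.1 F [-0.3  1.3  5.5] g 0.0238
[ 0.58670866 -0.05519136  0.123     ] (array([ 0.58701422, -0.054477  ,  0.12306835]), [0.8, 2.3, 1.9])
```

```bash
python3 -m jog '[[0,0,-0.02,0,0,0,-0.7],[0,0,-0.05,0,0,0,-0.7],[0,0,-0.09,0,0,0,-0.7],[0,0,-0.13,0,0,0,-0.7],[0,0,-0.157,0,0,0,-0.7],[0,0,-0.157,0,0,0,-0.7]]'; python3 -c "
from h import *
goal(.4973,.1456,.262,97)"
```

```text
time_s: 15.55
ee_pos: [0.5594, -0.1672, 0.2738]
eef_rot: [3.135, 0.004, 1.695]
force: [0.2, -0.4, -1.0]
grip_width: 0.023
t 15.55 row [ 0.3181 -0.0231  0.0105] [0.0039 0.0022 0.0011] pos [ 0.5594 -0.1672  0.2738] yaw 97.1 F [ 0.2 -0.4 -1. ] g 0.023
```

```bash
python3 -m jog '[[0.318,-0.023,0,0.001,0.001,0,-0.7],[0.318,-0.023,0.008,0.001,0.001,0,-0.7],[0.318,-0.023,0.008,0.001,0.001,0,-0.7],[0.318,-0.023,0.008,0.001,0.001,0,-0.7],[0.318,-0.023,0.008,0.001,0.001,0,-0.7],[0.318,-0.023,0.008,0.001,0.001,0,-0.7],[0.318,-0.023,0.008,0.001,0.001,0,-0.7],[0.318,-0.023,0.008,0.001,0.001,0,-0.7],[0.318,-0.023,0.008,0.001,0.001,0,-0.7],[0.318,-0.023,0.008,0.001,0.001,0,-0.7]]'; python3 -c "
from h import *
goal(.4973,.1456,.24,97)
snap('scene','s9');snap('side','d9')
crop('s9',350,165,420,255,7,'s9d');crop('d9',250,110,330,210,6,'d9d')"
```

```text
time_s: 16.55
ee_pos: [0.4975, 0.1444, 0.2639]
eef_rot: [3.138, 0.002, 1.693]
force: [-0.2, -0.5, -1.3]
grip_width: 0.0232
t 16.55 row [ 0.0013 -0.0001  0.0239] [0.0024 0.0014 0.0003] pos [0.4975 0.1444 0.2639] yaw 97.03 F [-0.2 -0.5 -1.3] g 0.0232
```

View pics/s9d.png

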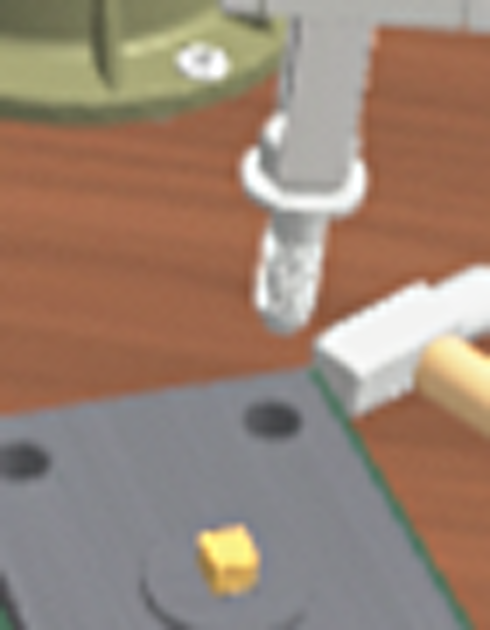

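View pics/d9d.png

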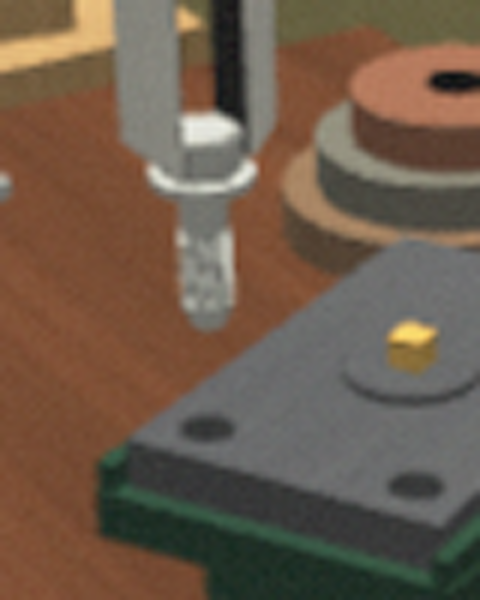

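```bash
python3 -c "
from h import *
t=tri(('s9',390,210.4),('d9',284.5,163.2));c=tri(('s9',389,225),('d9',284.7,181.3));print(t,c,t[0]-c[0])
goal(.4973,.1456,.24,97)"
```

```text
(array([0.49896483, 0.14501178, 0.20772264]), [0.7, 0.7]) (array([0.49822056, 0.14704506, 0.16751309]), [1.3, 1.3]) [ 0.00074427 -0.00203327  0.04020955]
t 16.65 row [ 0.0012 -0.0002  0.0243] [0.0027 0.0013 0.0001] pos [0.4976 0.1444 0.2643] yaw 97.01 F [-0.3 -0.2 -1.2] g 0.0234
```

```bash
python3 -m jog '[[0.0016,-0.0003,0.015,0.0025,0.001,0,-0.7],[0.0016,-0.0003,0.028,0.0025,0.001,0,-0.7],[0.0016,-0.0003,0.034,0.0025,0.001,0,-0.7],[0.0016,-0.0003,0.038,0.0025,0.001,0,-0.7],[0.0016,-0.0003,0.042,0.0025,0.001,0,-0.7],[0.0016,-0.0003,0.046,0.0025,0.001,0,-0.7],[0.0016,-0.0003,0.046,0.0025,0.001,0,-0.7]]'; python3 -c "
from h import *
goal(.4973,.1456,.20,97)"
```

```text
time_s: 17.35
ee_pos: [0.4972, 0.1459, 0.2179]
eef_rot: [-3.141, 0.001, 1.693]
force: [-0.5, -0.2, -1.7]
grip_width: 0.0231
t 17.35 row [-0.0003  0.0001  0.0179] [-0.0001  0.0004  0.0001] pos [0.4972 0.1459 0.2179] yaw 97.01 F [-0.5 -0.2 -1.7] g 0.0231
```

In the cover hole with no force. On through the flange.

```bash
python3 -m jog '[[0,0,0.004,0,0,0,-0.7],[0,0,0.008,0,0,0,-0.7],[0,0,0.012,0,0,0,-0.7],[0,0,0.016,0,0,0,-0.7],[0,0,0.016,0,0,0,-0.7]]'; python3 -c "
from h import *
goal(.4973,.1456,.20,97)"
```

```text
time_s: 17.85
ee_pos: [0.497, 0.1459, 0.2012]
eef_rot: [-3.141, 0.001, 1.693]
force: [-0.2, 0.9, -1.7]
grip_width: 0.0237
t 17.85 row [-0.0003  0.0003  0.0012] [-0.0006  0.0004  0.0001] pos [0.497  0.1459 0.2012] yaw 97.01 F [-0.2  0.9 -1.7] g 0.0237
```

```bash
python3 -m jog '[[0,0,0.005,0,0,0,-0.7],[0,0,0.01,0,0,0,-0.7],[0,0,0.015,0,0,0,-0.7],[0,0,0.02,0,0,0,-0.7],[0,0,0.0235,0,0,0,-0.7],[0,0,0.0255,0,0,0,-0.7],[0,0,0.0255,0,0,0,-0.7]]'; python3 -c "
from h import *
goal(.4973,.1456,.176,97)"
```

```text
time_s: 18.55
ee_pos: [0.497, 0.1459, 0.1759]
eef_rot: [-3.141, 0.001, 1.693]
force: [-3.4, -1.2, 1.2]
grip_width: 0.0235
t 18.55 row [-0.0003  0.0003 -0.0001] [-0.0005  0.0003  0.0001] pos [0.497  0.1459 0.1759] yaw 97.01 F [-3.4 -1.2  1.2] g 0.0235
```

```bash
python3 -m jog '[[0,0,0.002,0,0,0,-0.7],[0,0,0.0035,0,0,0,-0.7],[0,0,0.0035,0,0,0,-0.7]]'; python3 -c "
from h import *
goal(.4973,.1456,.176,97)"
```

```text
time_s: 18.85
ee_pos: [0.4977, 0.1463, 0.1758]
eef_rot: [3.138, -0.0, 1.693]
force: [-10.9, -0.6, 30.4]
grip_width: 0.0234
t 18.85 row [-0.0006 -0.0005 -0.0002] [ 0.002  -0.0001  0.0003] pos [0.4977 0.1463 0.1758] yaw 97.02 F [-10.9  -0.6  30.4] g 0.0234
```

```bash
python3 -m jog '[[0,0,-0.003,0,0,0,-0.7],[0,0,-0.003,0,0,0,-0.3],[0,0,-0.003,0,0,0,0],[0,0,-0.003,0,0,0,0],[0,0,-0.03,0,0,0,0],[0,0,-0.065,0,0,0,0],[0,0,-0.085,0,0,0,0]]'; python3 -c "
from h import *
goal(.5868,-.0548,.21,88.8)"
```

```text
time_s: 19.55
ee_pos: [0.4978, 0.1463, 0.2629]
eef_rot: [3.136, -0.0, 1.693]
force: [-0.5, -0.2, -0.7]
grip_width: 0.047
t 19.55 row [-0.2105  0.0634  0.0532] [ 0.0033 -0.0005  0.0913] pos [0.4978 0.1463 0.2629] yaw 97.02 F [-0.5 -0.2 -0.7] g 0.047
```

```bash
python3 -m jog '[[-0.21,0.063,0,0.002,0,0.09,0],[-0.21,0.063,0,0.002,0,0.09,0],[-0.21,0.063,0.0,0.002,0,0.09,0],[-0.21,0.063,0.02,0.002,0,0.09,0],[-0.21,0.063,0.04,0.002,0,0.09,0],[-0.21,0.063,0.05,0.002,0,0.09,0],[-0.21,0.063,0.05,0.002,0,0.09,0]]'; python3 -c "
from h import *
snap('wrist','w10');goal(.5868,-.0548,.112,88.8)
crop('w10',290,215,350,275,8,'w10c');print(proj('w10',[.5868,-.0548,.123]))
snap('scene','s10');crop('s10',325,195,445,325,5,'s10d')"
```

```text
time_s: 20.25
ee_pos: [0.5856, -0.0541, 0.2114]
eef_rot: [-3.14, -0.002, 1.551]
force: [0.3, 1.1, -0.3]
grip_width: 0.0467
t 20.3 row [-0.0013  0.0008  0.101 ] [ 0.0006 -0.0007  0.0016] pos [ 0.586  -0.0536  0.213 ] yaw 88.94 F [0.7 0.  0.1] g 0.0474
(np.float64(322.5106587771831), np.float64(245.65734475543064))
```

View pics/w10c.png

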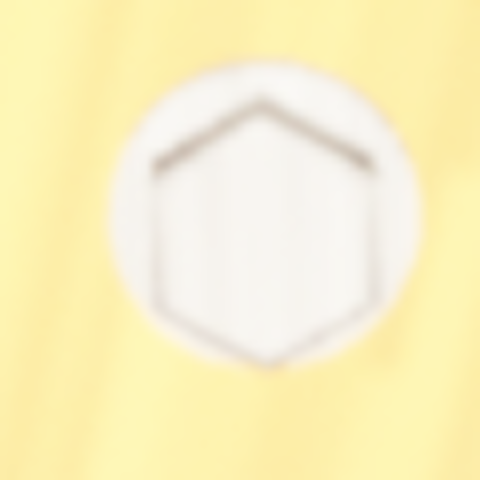

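View pics/s10d.png

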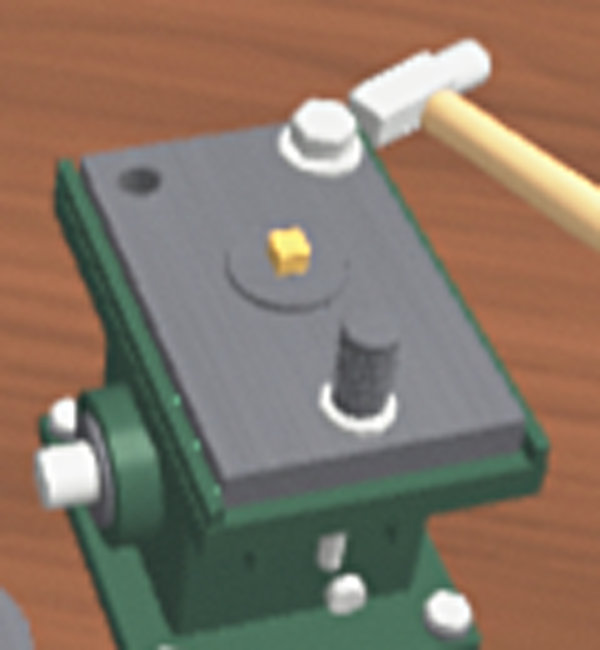

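```bash
python3 -m jog '[[-0.0006,0.0013,0.04,0,0,0,0],[-0.0006,0.0013,0.075,0,0,0,0],[-0.0006,0.0013,0.092,0,0,0,0],[-0.0006,0.0013,0.1,0,0,0,0],[-0.0006,0.0013,0.1,0,0,0,0],[-0.0006,0.0013,0.1,0,0,0,-0.6],[-0.0006,0.0013,0.1,0,0,0,-0.6],[-0.0006,0.0013,0.1,0,0,0,-0.6],[-0.0006,0.0013,0.1,0,0,0,-0.6],[-0.0006,0.0013,0.1,0,0,0,-0.6]]' 45; python3 -c "
from h import *
goal(.5868,-.0548,.112,88.8)"
```

```text
time_s: 21.35
ee_pos: [0.5882, -0.0538, 0.1149]
eef_rot: [3.138, -0.001, 1.553]
force: [-1.4, 0.6, 5.9]
grip_width: 0.0233
t 21.35 row [-0.001  -0.0014  0.0029] [ 0.0025 -0.0005  0.002 ] pos [ 0.5882 -0.0538  0.1149] yaw 88.98 F [-1.4  0.6  5.9] g 0.0233
```

```bash
python3 -m jog '[[0,0,-0.02,0,0,0,-0.7],[0,0,-0.05,0,0,0,-0.7],[0,0,-0.09,0,0,0,-0.7],[0,0,-0.13,0,0,0,-0.7],[0,0,-0.155,0,0,0,-0.7],[0,0,-0.155,0,0,0,-0.7]]'; python3 -c "
from h import *
goal(.5349,.0753,.266,97)"
```

```text
time_s: 21.95
ee_pos: [0.5885, -0.0542, 0.2735]
eef_rot: [3.132, -0.0, 1.553]
force: [-0.3, 0.6, -0.9]
grip_width: 0.0233
t 21.95 row [ 0.1285 -0.0559  0.007 ] [ 0.0062  0.0004 -0.0892] pos [ 0.5885 -0.0542  0.2735] yaw 88.98 F [-0.3  0.6 -0.9] g 0.0233
```

```bash
python3 -m jog '[[0.1285,-0.056,0.004,0.003,0,-0.09,-0.7],[0.1285,-0.056,0.004,0.003,0,-0.09,-0.7],[0.1285,-0.056,0.004,0.003,0,-0.09,-0.7],[0.1285,-0.056,0.004,0.003,0,-0.09,-0.7],[0.1285,-0.056,0.004,0.003,0,-0.09,-0.7],[0.1285,-0.056,0.004,0.003,0,-0.09,-0.7]]'; python3 -c "
from h import *
goal(.5349,.0753,.24,97)
snap('scene','s11');snap('side','d11');goal(.5349,.0753,.24,97)
crop('s11',315,165,385,255,7,'s11d');crop('d11',280,110,360,210,6,'d11d')"
```

```text
time_s: 22.55
ee_pos: [0.535, 0.0745, 0.268]
eef_rot: [3.138, 0.001, 1.694]
force: [0.5, 0.1, -1.3]
grip_width: 0.0231
t 22.55 row [ 0.0008 -0.0001  0.028 ] [0.0024 0.0007 0.0004] pos [0.535  0.0745 0.268 ] yaw 97.03 F [ 0.5  0.1 -1.3] g 0.0231
t 22.65 row [ 0.001  -0.0002  0.0283] [ 0.0026  0.0007 -0.0001] pos [0.5351 0.0743 0.2683] yaw 96.99 F [-0.9 -0.  -1.4] g 0.0232
```

View pics/s11d.png

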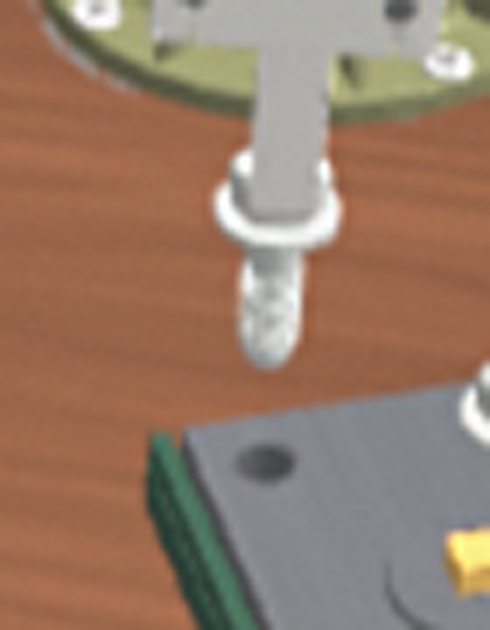

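View pics/d11d.png

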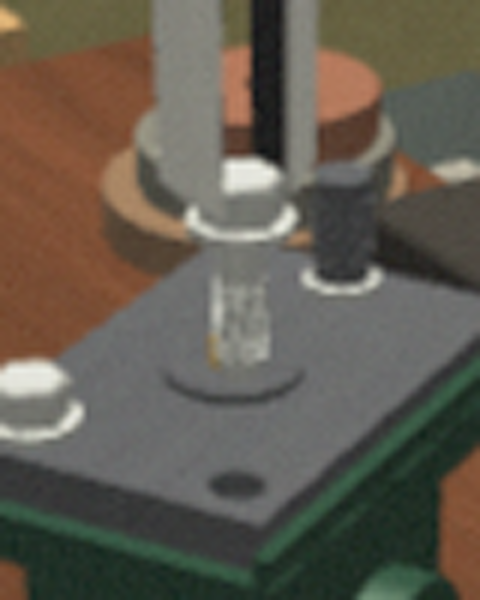

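```bash
python3 -c "
from h import *
t=tri(('s11',353.1,216.0),('d11',320,170.8));c=tri(('s11',353.1,231.4),('d11',319.7,190.8));print(t,c,t[0]-c[0])"
```

```text
(array([0.53811258, 0.07556383, 0.21004093]), [0.1, 0.1]) (array([0.53708324, 0.07708033, 0.16712213]), [1.4, 1.4]) [ 0.00102934 -0.0015165   0.0429188 ]
```

```bash
python3 -m jog '[[0.0014,-0.0004,0.015,0.0025,0.0007,0,-0.7],[0.0014,-0.0004,0.028,0.0025,0.0007,0,-0.7],[0.0014,-0.0004,0.036,0.0025,0.0007,0,-0.7],[0.0014,-0.0004,0.041,0.0025,0.0007,0,-0.7],[0.0014,-0.0004,0.045,0.0025,0.0007,0,-0.7],[0.0014,-0.0004,0.048,0.0025,0.0007,0,-0.7],[0.0014,-0.0004,0.048,0.0025,0.0007,0,-0.7]]'; python3 -c "
from h import *
goal(.5349,.0753,.20,97)"
```

```text
time_s: 23.35
ee_pos: [0.5347, 0.0756, 0.2201]
eef_rot: [3.142, -0.0, 1.693]
force: [-0.6, -0.0, -1.1]
grip_width: 0.023
t 23.35 row [-0.0004  0.0002  0.0201] [ 0. -0. -0.] pos [0.5347 0.0756 0.2201] yaw 97.0 F [-0.6 -0.  -1.1] g 0.023
```

```bash
python3 -m jog '[[0,0,0.004,0,0,0,-0.7],[0,0,0.008,0,0,0,-0.7],[0,0,0.012,0,0,0,-0.7],[0,0,0.016,0,0,0,-0.7],[0,0,0.018,0,0,0,-0.7],[0,0,0.018,0,0,0,-0.7]]'; python3 -c "
from h import *
goal(.5349,.0753,.178,97)"
```

```text
time_s: 23.95
ee_pos: [0.5346, 0.0756, 0.2018]
eef_rot: [-3.141, -0.0, 1.693]
force: [-1.0, -0.3, -1.1]
grip_width: 0.0233
t 23.95 row [-0.0004  0.0003  0.0238] [-0.0003 -0.     -0.    ] pos [0.5346 0.0756 0.2018] yaw 97.0 F [-1.  -0.3 -1.1] g 0.0233
```

```bash
python3 -m jog '[[0,0,0.005,0,0,0,-0.7],[0,0,0.01,0,0,0,-0.7],[0,0,0.015,0,0,0,-0.7],[0,0,0.02,0,0,0,-0.7],[0,0,0.0235,0,0,0,-0.7],[0,0,0.025,0,0,0,-0.7],[0,0,0.025,0,0,0,-0.7]]'; python3 -c "
from h import *
goal(.5349,.0753,.178,97)"
```

```text
time_s: 24.65
ee_pos: [0.5346, 0.0756, 0.1778]
eef_rot: [3.141, 0.0, 1.693]
force: [-6.1, -0.1, 10.8]
grip_width: 0.0233
t 24.65 row [-0.0004  0.0003 -0.0002] [ 0.0001  0.     -0.    ] pos [0.5346 0.0756 0.1778] yaw 97.0 F [-6.1 -0.1 10.8] g 0.0233
```

```bash
python3 -m jog '[[0,0,0.002,0,0,0,-0.7],[0,0,0.003,0,0,0,-0.7],[0,0,0.003,0,0,0,-0.7]]'; python3 -c "
from h import *
goal(.5349,.0753,.178,97)"
```

```text
time_s: 24.95
ee_pos: [0.5347, 0.0757, 0.1777]
eef_rot: [3.139, 0.0, 1.693]
force: [-13.7, -0.9, 27.1]
grip_width: 0.0235
t 24.95 row [-0.0004  0.0001 -0.0003] [0.0016 0.0001 0.0001] pos [0.5347 0.0757 0.1777] yaw 97.01 F [-13.7  -0.9  27.1] g 0.0235
```

Seated. Releasing, rising, backing off for a last look.

```bash
python3 -m jog '[[0,0,-0.003,0,0,0,-0.7],[0,0,-0.003,0,0,0,-0.3],[0,0,-0.003,0,0,0,0],[0,0,-0.003,0,0,0,0],[0,0,-0.03,0,0,0,0],[0,0,-0.07,0,0,0,0],[0,0,-0.11,0,0,0,0],[-0.1,0,-0.13,0,0,0,0],[-0.15,0,-0.13,0,0,0,0],[-0.15,0,-0.13,0,0,0,0],[-0.15,0,-0.13,0,0,0,0]]'; python3 -c "
from h import *
snap('scene','s12');snap('side','d12');goal(.5349,.0753,.24,97)
crop('s12',325,195,445,325,5,'s12d');crop('d12',245,110,385,240,5,'d12d')"
```

```text
time_s: 26.05
ee_pos: [0.5529, -0.0779, 0.3075]
eef_rot: [3.139, 0.001, 1.688]
force: [0.4, 0.7, -0.2]
grip_width: 0.0469
t 26.15 row [1.503e-01 1.000e-04 6.720e-02] [ 0.0012 -0.0001 -0.0013] pos [ 0.5527 -0.074   0.3072] yaw 96.89 F [ 0.3  1.6 -0.5] g 0.047
```

View pics/s12d.png

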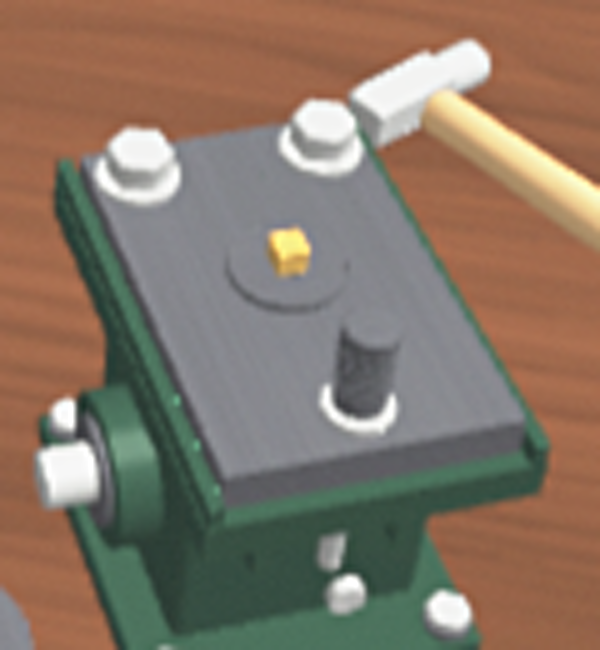

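View pics/d12d.png

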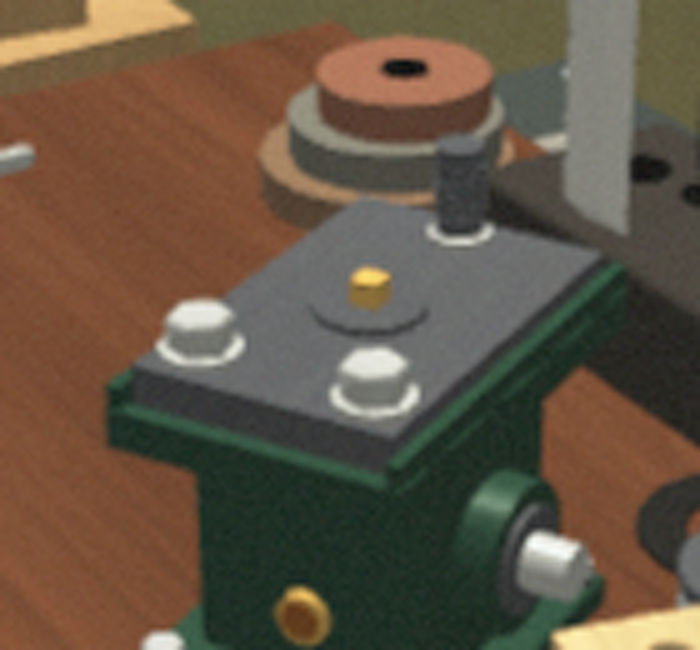

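View pics/s12.png

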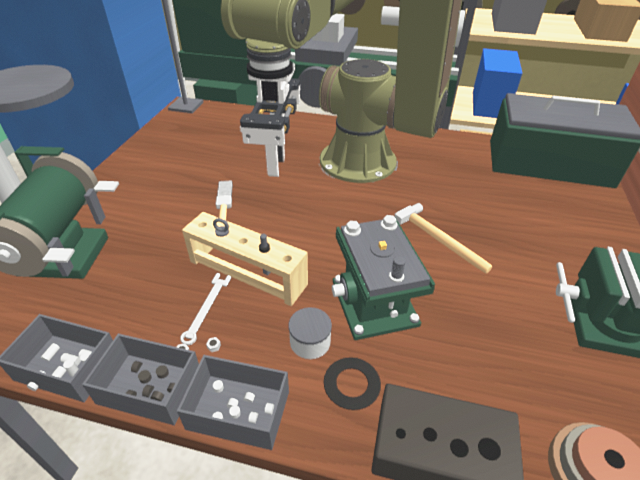

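Both bolt heads sit flat, the drift's collar rests on the cover, and everything else looks as it was. Handing in.

```bash
python3 -c "
from h import *
print(ctrl.hand_in())"
```

```text
the job is handed in; nothing more can be done
None
```

The cover is drawn into line, the drift stands in its hole with its collar on the cover, and both bolts are fully home. I handed in at about 26 s.

- **Direction:** the wrist camera showed the flange hole about 7.2 mm toward the cover's +x. I put the drift's nose into the gap between the two holes and eased it down, following the taper.
- **Drift:** the collar came to rest at the height I had worked out. The force readings between moves stayed below about 26 N, against the 60 N limit.
- **Bolts:** before I fetched them, both bolt holes showed daylight straight through. Each bolt then met no resistance until its head seated. I checked each with a push of 27–30 N upward (about 32 N in all), and neither moved more than about 0.1 mm.
- **Last pictures:** both heads are flat on the cover, the drift is upright, and the gripper is clear. The eye bolt, chisel, hammer, spanner, tin and brush look unmoved.
- **Disagreements:** the cameras and the arm's own position differed by 1–1.5 mm on the hole positions. I took values between the two, and every fit went in on the first try. While gripping each bolt in the rack I read 5–6 N upward, and I did not find out why.

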